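# Hang the loaded weighing pan on the counter scale

### The job

Weigh the loaf that lies to one side in the weighing pan: pick the pan up by the wooden grip on its wire bail and, with the loaf in it and without disturbing the other things on the counter, hang the top of the bail in the dip of the dial scale's hook. Nobody has measured how high the dial head is clamped, so feel for the hook and let the weight down gently, neither dropping the pan on it nor pressing on it. Only when the hook carries the pan let go, slowly, so that the lopsided pan leans over without swinging and is left hanging still and free.

Things in the scene. Friction and masses are not known exactly. Their poses are not given: they have to be found in the camera images.
- pan_grip (a point): Centre of the pan's grip, a dark wooden block on top of the bail: 34 mm along x, 12 mm thick along y, 36 mm high; 233 mm above the pan's underside. Axes: z up, x along the bail's top rod, y to the pan's closed end, where the loaf lies.
- pan_rod (a point): Middle of the bail's level top rod (8 mm steel, 32 mm long along x), 43 mm under pan_grip, 190 mm above the pan's underside; same axes. It goes over the scale's hook: below it the bail is an open triangle, widening downward to legs at x = +-107 mm, which the hook enters along the pan's y.
- pan: The weighing pan, loose, 0.16 to 0.21 kg, origin under its middle: steel scoop, 206 mm along x, 190 mm along y, walls 36 mm, the closed end (+y) 46 mm; the other end is a flared lip reaching 15 mm farther. The wire bail is rigid, in the x-z plane. Hung with the loaf in it, the pan leans about its rod by 0.1 to 0.2 rad, closed end down.
- loaf_center (a point): Centre of the loaf: long, pale, 117 x 178 x 87 mm, 0.24 to 0.40 kg, loose on the pan's floor, lying along the pan's x, 22 to 30 mm off its middle towards the closed (+y) end; its top is about 91 mm above the pan's underside.
- scale_under_seat (a point): Point on the counter (z = 0) plumb under the bottom of the hook's dip; y runs along the beam, from the column to the hook's tip; z up. A rod lying in the dip, across the beam, has its middle 236 to 276 mm above the counter before its weight is on it: the dial head is clamped on its column at another height each time, which is not measured.
- scale: Dial scale, fixed, dial on its -x side, origin on the counter under its column; its 10 mm thick steel beam runs 180 mm along +y to the hook. Its head (76 x 104 mm, top 254 to 294 mm high) rides on the column. The beam drops 10 mm over 20 mm into the dip and rises to a tip 16 mm beyond it, its top 14 mm above the middle of a rod in the dip. Sprung: gives 1 mm per 2.5 N, stop 8 mm down; bears 11 N at most.
- flour_shaker: White flour shaker with holes in its domed top, 69 mm across, 118 mm high, loose bystander; origin at its foot.
- sugar_shaker: White sugar pourer with a small spout, 60 mm across, 122 mm high, loose bystander; origin at its foot.
- jam_jar: Standing between pan and scale: small jar of orange preserve with a pale metal lid, 59 mm across, 66 mm high, loose bystander; origin at its foot.
- jam_jar_b: Also between pan and scale: small jar of dark preserve, 59 mm across, 66 mm high, loose bystander; origin at its foot. Behind it, from world x = 0.59 m on, between y = -0.51 and 0.02, stands a fixed stepped pastry stand, 120 mm high with pastries up to 180 mm: keep the pan clear of it.

How it is judged:
By the outcome, as a careful person would: the job done as asked, in the order asked, and still so for the second after the job is handed in, with the robot touching nothing.
It also fails if it takes over 72 s, if anything falls off the work surface, if the arm or the gripper's body presses on something with over 40 N, if the wrist force passes 120 N, or if a joint passes its speed limit or range.

### The arm

A 6-joint arm with a two-finger parallel gripper is mounted at the origin on a cart in front of the work surface, level with it; the furniture and walls round the work are solid. World frame = base frame: x ahead of the robot, y to its left, z up, the work surface at z = 0. Lengths are in m, angles in rad, forces in N, time in s.
With the tool pointing down it reaches from about 0.35 to 0.975 m from the base axis. Payload 4.9 kg.
Tool frame: the origin (TCP) lies on the mounting face of the last link; the fingertips stand 173 mm ahead of it and the grasp point (between the pads) lies 155 mm ahead of it; z points along the fingers, y is the line along which they close (so a half turn about z gives the same grasp; the last joint's range is limited). The gripper opens to 85 mm and grips with 20 to 120 N. Pads are 22 mm wide; open, the fingers measure 114 mm over their backs; the gripper's body (76 mm by 85 mm) begins 54 mm behind the grasp point. The pads swing forward as they close: fully open they stand 13 mm farther back than shut.
Start: joints at [-1.454, 0.053, 1.613, -0, 1.476, -0.119], TCP at [0.146, -0.608, 0.405] pointing down, gripper open.
Joint ranges: [-3.01, 3.01], [-1.01, 2.22], [0.06, 2.58], [-1.02, 4.17], [0.09, 2.62], [-3.14, 3.14]. Speed limits (rad/s): [2.57, 2.57, 3.14, 3.14, 3.14, 3.14].

### API

Orientations are given as a rotation vector (axis times angle).
In Python, from station import monitor, eyes, finish_job gives the robot as it stands. The module is installed in compiled form; this text tells all that it offers.
- The arm moves only by the tool step_arm, never from a script. Its argument "commands" is a list of rows, each a list of 3 entries, a list of its own where there are three numbers: the opening in per cent of the stroke, from 0 (shut) to 100 (fully open), then the shift along the tool's x, y, z in mm, then the turn about the tool's z in degrees. In form: [[hand, [x, y, z], yaw], ...]. A call has 1 to 12 rows; each row is the pose to reach, as a shift and turn from the pose commanded when the call began, along the tool's axes at that moment; what a row does not reach only later rows make up. A row lasts 1/8 s, in which the tool goes at most 62.5 mm and 10.7 degrees, less where a joint would pass 70% of its speed; a pose out of reach is approached as far as the arm can. A call with a gripper value outside its range is refused whole. The fingers move at their own pace and stop on an object; "squeeze" is the grip in N (left out, the last holds). Time passes only in rows, so rows that repeat a pose let the fingers close. It gives the time, the measured TCP pose, the force, the opening and the grip force at its end, in the units of the state.
- monitor.get_obs(): the state, without advancing time (a new reading comes with each control period).
- eyes.get_image(name): name is "scene" or "side" or "wrist"; returns the picture (400x640x3 uint8, red, green, blue); there is no depth.
- eyes.camera_info(name): a dict with "camera_matrix" (3x3 intrinsics, pixels), "extrinsics" (4x4, takes a point from camera to world coordinates). Camera axes: x right, y down, z forward; pixel columns grow to the right and rows downward; lengths in m; the calibration is good to about 2 mm. A picture is of the moment at which its call begins: read the wrist's pose just before it. camera_info takes no time and is no camera call; for the wrist camera it gives the pose at the moment of the call.
- finish_job(): hands the job in; it is judged then, once.
The state is a dict: "t": time; "q": joint angles; "dq": joint speeds; "effort": joint torques, N m; "tool_pos": TCP position; "tool_rot": TCP orientation; "contact_force": force on the tool from outside, world axes, zero at the start; "wrist_torque": the same for the moment, N m; "opening": finger opening in m; "grip_force": force on a finger pad.
Only numpy, scipy, OpenCV 4.12 (cv2) and the standard library are available. Lean on these libraries where they do the work, as an engineer would, in place of code of your own. Each camera call takes 0.05 s, during which the arm holds its last target. There are 200 camera calls.

## Working session

There is one attempt and no reset: what is moved stays moved. The work goes in short steps, Python scripts to look and compute and a tool call to move; the robot and the scene stay as the last step left them, time stands still between calls to the robot, and variables do not carry over. Pictures are saved under pics/ and viewed, at most 12 in all, crops included, and the job is handed in when it is done.

Besides the shell and the picture viewer there is one more tool, called after "Call:" by a JSON object that holds its "api" and its "payload". step_arm: Moves the arm, as the interface text tells. Its arguments: {"type":"object","properties":{"commands":{"type":"array"},"squeeze":{"type":"number"}},"required":["commands"]}

```bash
mkdir -p pics; cat > h.py <<'E'
import numpy as np, cv2
from station import monitor, eyes, finish_job
def cam(n):
    c=eyes.camera_info(n); return np.array(c["camera_matrix"]),np.array(c["extrinsics"])
def ray(n,u,v):
    K,T=cam(n); d=T[:3,:3]@np.linalg.solve(K,[u,v,1.]); return T[:3,3],d/np.linalg.norm(d)
def onplane(n,u,v,z):
    o,d=ray(n,u,v); return o+d*(z-o[2])/d[2]
def proj(n,p):
    K,T=cam(n); q=T[:3,:3].T@(np.array(p)-T[:3,3]); q=K@q; return q[:2]/q[2]
def tri(a,b):
    (o1,d1),(o2,d2)=ray(*a),ray(*b)
    s=np.linalg.lstsq(np.c_[d1,-d2],o2-o1,rcond=None)[0]
    p,q=o1+d1*s[0],o2+d2*s[1]; return (p+q)/2,np.linalg.norm(p-q)
def snap(n,f):
    im=eyes.get_image(n); cv2.imwrite("pics/"+f,im[:,:,::-1]); return im
E
python3 - <<'E'
from h import *
o=monitor.get_obs(); print(o)
for n in("scene","side"):
    snap(n,n+"0.png"); K,T=cam(n); print(n,K.round(1).tolist(),T.round(3).tolist())
E
```

```text
{'t': 0.0, 'q': array([-1.45402526e+00,  5.33566132e-02,  1.61430571e+00,  9.28455381e-06,
        1.47598199e+00, -1.18997102e-01]), 'dq': array([-5.43502153e-04, -7.24329886e-05,  4.34841090e-04, -7.86908124e-04,
       -2.81223490e-04,  2.67399674e-04]), 'effort': array([ 1.48485644e-03, -3.93678403e+01, -3.70177245e+01,  5.75408785e-05,
        6.95483352e-03, -6.61927366e-07]), 'tool_pos': array([ 0.14596521, -0.60743894,  0.4034558 ]), 'tool_rot': array([-3.11775186e+00, -3.69243925e-01, -1.80923615e-05]), 'contact_force': array([0.38853525, 0.92588759, 0.28791963]), 'wrist_torque': array([ 0.01523918, -0.0155201 , -0.06768325]), 'grip_force': 0.0, 'opening': 0.08569931833362592}
scene [[501.8, 0.0, 326.3], [0.0, 501.8, 198.4], [0.0, 0.0, 1.0]] [[-0.539, -0.479, 0.693, -0.568], [-0.842, 0.285, -0.459, 0.689], [0.022, -0.83, -0.557, 0.961], [0.0, 0.0, 0.0, 1.0]]
side [[428.8, 0.0, 321.5], [0.0, 428.8, 205.1], [0.0, 0.0, 1.0]] [[0.959, -0.145, 0.244, 0.052], [-0.283, -0.555, 0.782, -1.25], [0.022, -0.819, -0.574, 1.069], [0.0, 0.0, 0.0, 1.0]]
```

View pics/scene0.png

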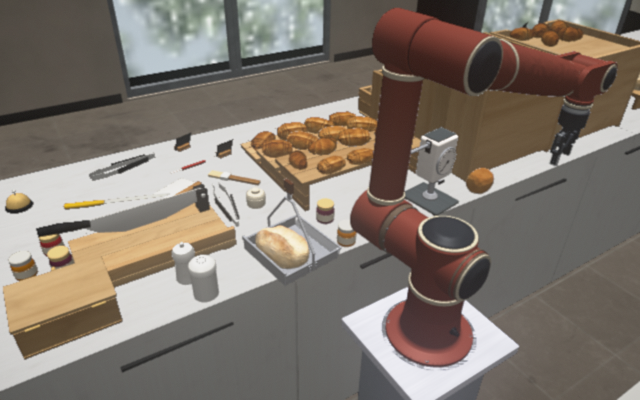

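View pics/side0.png

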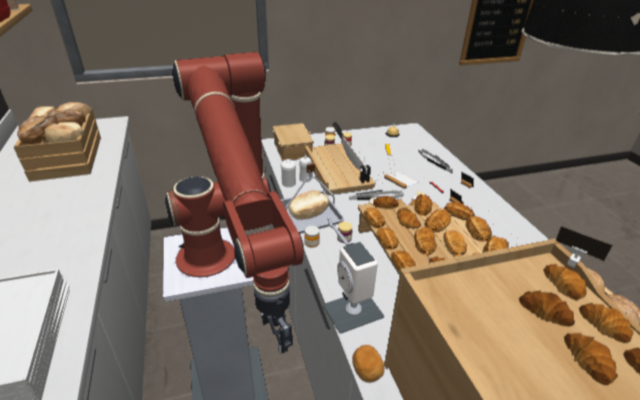

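Scene: pan near (290,250) with the grip at about (288,187), scale at (437,160), jars at (325,210) and (346,232). Side: pan at (312,205), scale at (355,280). Next I zoom in.

```bash
python3 - <<'E'
from h import *
a=cv2.imread("pics/scene0.png");b=cv2.imread("pics/side0.png")
f=lambda i,x,y,w,h,s:cv2.resize(i[y:y+h,x:x+w],None,fx=s,fy=s,interpolation=cv2.INTER_CUBIC)
A=f(a,230,120,240,170,3.333)[:,:800]  # pan+scale scene
B=f(b,270,140,133,200,3)[:,:400]
cv2.imwrite("pics/c1.png",A); cv2.imwrite("pics/c2.png",f(b,265,145,150,150,4))
E
```

```text
(no output)
```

View pics/c1.png

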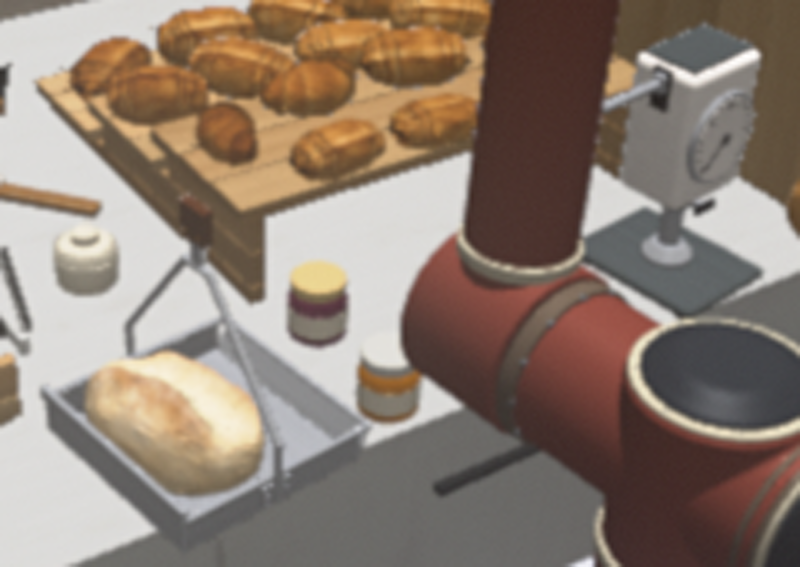

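View pics/c2.png

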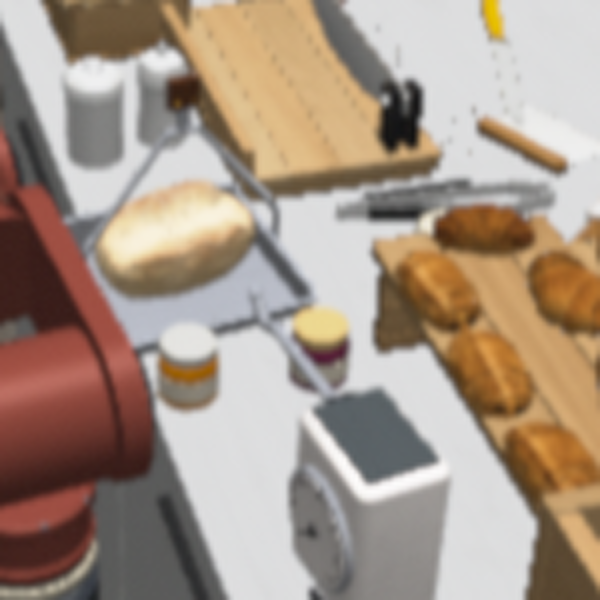

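The crops show the grip at scene crop (196,220) and side crop (182,92), the hook tip at side crop (258,297), the head's dark top in both views and the base plate corners in the scene view. I triangulate these.

```bash
python3 - <<'E'
from h import *
np.set_printoptions(precision=4,suppress=True)
S=lambda u,v:("scene",u/3.333+230,v/3.333+120)
D=lambda u,v:("side",u/4+265,v/4+145)
print("grip",tri(S(196,220),D(182,92)))
print("elbow far",tri(S(130,330),D(275,210)))
print("elbow near",tri(S(278,450),D(92,250)))
for z in (.25,.27,.29): print("tip",z,onplane(*D(258,297),z))
for n,s,d in(("c -y? ",(665,70),(385,390)),("top far",(700,28),(440,460)),("tl",(645,55),(316,408)),("root beam",(640,95),(328,388))):
  print(n,tri(S(*s),D(*d)))
print("base corners",[onplane(*S(*c),0.005) for c in((580,255),(650,210),(760,272),(690,312))])
print("col",onplane(*S(668,252),0.01))
for n,c in(("orange",(388,408)),("dark",(317,333))): print(n,onplane(*S(*c),0.0))
for n,c in(("orange lid",(188,343)),("dark lid",(320,328))): print(n,onplane(*D(*c),0.066))
for c in((368,432),(182,540),(45,395)):print("pan corner",onplane(*S(*c),0.04))
# dark top masks
for n,box in(("scene",(415,120,465,150)),("side",(335,235,385,275))):
  im=cv2.imread(f"pics/{n}0.png");x0,y0,x1,y1=box;hsv=cv2.cvtColor(im,cv2.COLOR_BGR2HSV)[y0:y1,x0:x1]
  m=((hsv[...,2]<110)&(hsv[...,1]<90)).astype(np.uint8);k,l,st,ce=cv2.connectedComponentsWithStats(m)
  i=1+np.argmax(st[1:,4]);print(n,st[i],ce[i]+[x0,y0])
E
```

```text
grip (array([0.4388, 0.144 , 0.2324]), np.float64(0.0031631854748750913))
elbow far (array([0.5438, 0.1589, 0.0643]), np.float64(0.001552372006582917))
elbow near (array([0.3381, 0.1312, 0.0647]), np.float64(0.010794588737033933))
tip 0.25 [ 0.4026 -0.2152  0.25  ]
tip 0.27 [ 0.3941 -0.2405  0.27  ]
tip 0.29 [ 0.3855 -0.2658  0.29  ]
c -y?  (array([ 0.448 , -0.3578,  0.2467]), np.float64(0.02578292364950821))
top far (array([ 0.4695, -0.4326,  0.2516]), np.float64(0.00039010113336352157))
tl (array([ 0.423 , -0.3363,  0.2502]), np.float64(0.03940067649971144))
root beam (array([ 0.4255, -0.3175,  0.2315]), np.float64(0.004422747939003751))
base corners [array([ 0.4942, -0.3363,  0.005 ]), array([ 0.5236, -0.4595,  0.005 ]), array([ 0.3745, -0.476 ,  0.005 ]), array([ 0.359 , -0.3643,  0.005 ])]
col [ 0.446  -0.4138  0.01  ]
orange [ 0.3941 -0.0253  0.    ]
dark [ 0.525  -0.0318  0.    ]
orange lid [ 0.3964 -0.0346  0.066 ]
dark lid [ 0.5239 -0.0447  0.066 ]
pan corner [0.3359 0.0378 0.04  ]
pan corner [0.3015 0.2383 0.04  ]
pan corner [0.5249 0.2528 0.04  ]
scene [  8   6  34  16 272] [439.4301 133.2904]
side [ 10   8  28  22 341] [358.085  253.2375]
```

```bash
cat >> h.py <<'E'
from scipy.spatial.transform import Rotation as R
np.set_printoptions(precision=4,suppress=True)
def shift(target,yaw=None):
    "tool-axis shift in mm and turn in deg from measured pose to target; yaw = world yaw (deg) of tool x"
    o=monitor.get_obs(); M=R.from_rotvec(o["tool_rot"]).as_matrix()
    y=np.degrees(np.arctan2(M[1,0],M[0,0]))
    return (M.T@(np.array(target)-o["tool_pos"])*1e3).round(1), None if yaw is None else round(y-yaw,1)
E
python3 - <<'E'
from h import *
print("headtop",tri(("scene",439.4,133.3),("side",358.1,253.2)))
o=monitor.get_obs(); M=R.from_rotvec(o["tool_rot"]).as_matrix(); K,T=cam("wrist")
print(K,M.T@T[:3,:3],M.T@(T[:3,3]-o["tool_pos"]))
print(shift([.42,-.25,.56],7.7))
E
```

```text
headtop (array([ 0.4332, -0.3965,  0.2568]), np.float64(0.004724876371263379))
[[294.0704   0.     327.937 ]
 [  0.     294.0704 198.9839]
 [  0.       0.       1.    ]] [[-0.     -0.9616 -0.2744]
 [ 1.      0.0002 -0.0009]
 [ 0.0009 -0.2744  0.9616]] [0.0696 0.0005 0.0305]
(array([ 350. , -283.8, -155.8]), np.float64(5.8))
```

Call:
{"api": "step_arm", "payload": {"commands": [[100, [0, 0, -60], 0], [100, [0, 0, -120], 0], [100, [40, -30, -156], 5.8], [100, [85, -70, -156], 5.8], [100, [130, -105, -156], 5.8], [100, [175, -140, -156], 5.8], [100, [220, -180, -156], 5.8], [100, [265, -215, -156], 5.8], [100, [310, -250, -156], 5.8], [100, [350, -284, -156], 5.8], [100, [350, -284, -156], 5.8], [100, [350, -284, -156], 5.8]]}}

```text
t: 1.6
tool_pos: [0.4199, -0.2499, 0.5603]
tool_rot: [-3.134, -0.212, 0.001]
contact_force: [0.3, -0.1, -0.5]
opening: 0.0852
grip_force: 0.0
```

```bash
python3 - <<'E'
from h import *
o=monitor.get_obs(); print(o["t"],o["tool_pos"],o["dq"].max())
np.savez("w1.npz",T=cam("wrist")[1]); snap("wrist","w1.png");
np.savez("w1.npz",T=cam("wrist")[1])
snap("scene","s1.png")
a=cv2.imread("pics/w1.png"); b=cv2.imread("pics/s1.png")[120:270,230:470]
cv2.imwrite("pics/v1.png",np.vstack([a,cv2.resize(b,(320,200),interpolation=cv2.INTER_CUBIC).repeat(1,0) if 0 else cv2.copyMakeBorder(cv2.resize(b,(320,200),interpolation=cv2.INTER_CUBIC),0,0,0,320,0)]))
E
```

```text
1.6 [ 0.4199 -0.2499  0.5603] 0.0012993380060246002
```

View pics/v1.png

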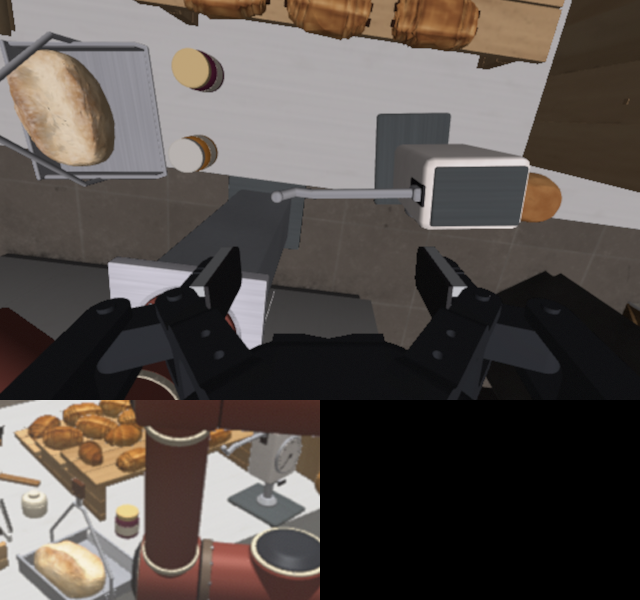

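Wrist view: hook tip knob at (275,197), beam from (415,194) to (300,193), head top at (478,196). The scene view now shows the hook too, at about (398,159). I zoom in on both hooks.

```bash
python3 - <<'E'
from h import *
a=cv2.imread("pics/w1.png")[170:220,260:360]; b=cv2.imread("pics/s1.png")[125:185,385:485]; c=cv2.imread("pics/side0.png")[205:255,310:410]
r=lambda i,s:cv2.resize(i,None,fx=s,fy=s,interpolation=cv2.INTER_CUBIC)
cv2.imwrite("pics/z1.png",np.vstack([np.hstack([r(a,4),r(c,4)]),np.hstack([r(b,4)]*2)]))
E
```

```text
(no output)
```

View pics/z1.png

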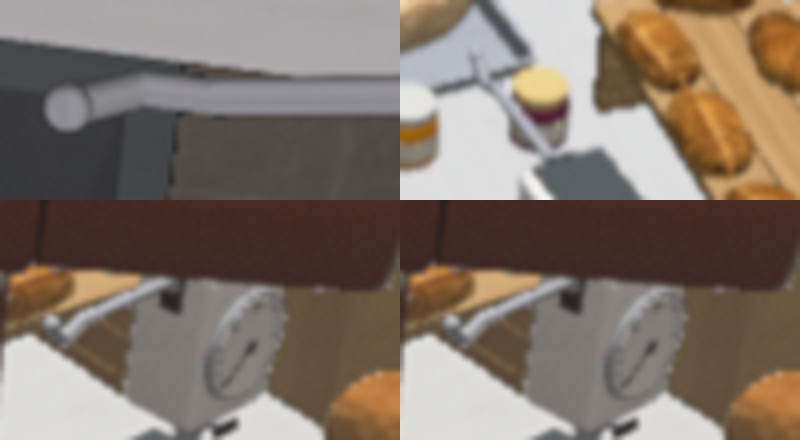

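Tip: wrist (276.8,197), scene (398,156.3), side (328.7,218.7). Dip: wrist (295,193), scene (402.5,160).

```bash
cat >> h.py <<'E'
_cam=cam
def cam(n):
    if n=="w1": return _cam("wrist")[0],np.load("w1.npz")["T"]
    return _cam(n)
E
python3 - <<'E'
from h import *
w=("w1",276.8,197);s=("scene",398,156.3);d=("side",328.7,218.7)
for a,b in((w,s),(w,d),(s,d)): print("tip",tri(a,b))
dw=("w1",295,193)
print("dip",tri(dw,("scene",402.5,160)))
for z in(.232,.236,.25):print(z,"tip",onplane(*w,z+.008),"dip",onplane(*dw,z),"beam",onplane("w1",400,194,z+.01),onplane("w1",320,193.7,z+.01),"head",onplane("w1",478,196,z+.022))
a=np.array([cv2.imread("pics/w1.png")])[0]
hsv=cv2.cvtColor(a,cv2.COLOR_BGR2HSV);m=((hsv[...,2]<125)).astype(np.uint8)
m[:, :425]=0;m[:,535:]=0;m[:160]=0;m[228:]=0
k,l,st,ce=cv2.connectedComponentsWithStats(m);i=1+np.argmax(st[1:,4]);print(st[i],ce[i])
print("head",tri(("w1",*ce[i]),("side",358.1,253.2)))
# bail seen by the wrist camera
for n,c in(("orange lid",(193,153)),("dark lid",(196,70))):print(n,onplane("w1",*c,.066))
E
```

```text
tip (array([ 0.4026, -0.2017,  0.2455]), np.float64(0.0015495118816593611))
tip (array([ 0.4034, -0.2014,  0.2426]), np.float64(0.002431383700671478))
tip (array([ 0.4038, -0.204 ,  0.2441]), np.float64(0.00047994159428593297))
dip (array([ 0.4031, -0.2193,  0.2277]), np.float64(0.005168185031839374))
0.232 tip [ 0.4015 -0.2003  0.24  ] dip [ 0.406  -0.2177  0.232 ] beam [ 0.4219 -0.324   0.242 ] [ 0.4114 -0.2437  0.242 ] head [ 0.4328 -0.3961  0.254 ]
0.236 tip [ 0.4027 -0.2009  0.244 ] dip [ 0.4071 -0.218   0.236 ] beam [ 0.4228 -0.3229  0.246 ] [ 0.4125 -0.2436  0.246 ] head [ 0.4336 -0.3939  0.258 ]
0.25 tip [ 0.4069 -0.2029  0.258 ] dip [ 0.411  -0.2191  0.25  ] beam [ 0.4261 -0.3189  0.26  ] [ 0.4162 -0.2435  0.26  ] head [ 0.4365 -0.386   0.272 ]
[ 430  166  105   62 5510] [478.8646 196.2387]
head (array([ 0.4323, -0.3965,  0.2545]), np.float64(0.001024791528947203))
orange lid [ 0.4032 -0.0388  0.066 ]
dark lid [ 0.5252 -0.0422  0.066 ]
```

```bash
python3 - <<'E'
from h import *
print(shift([.439,.144,.50],7.7))
E
```

```text
(array([  71.7, -388.6,   60.4]), np.float64(-0.1))
```

Call:
{"api": "step_arm", "payload": {"commands": [[100, [9, -48, 0], 0], [100, [18, -96, 0], 0], [100, [27, -144, 0], 0], [100, [36, -192, 0], 0], [100, [45, -240, 15], 0], [100, [54, -288, 30], 0], [100, [63, -340, 45], 0], [100, [72, -389, 60], 0], [100, [72, -389, 60], 0], [100, [72, -389, 60], 0]]}}

```text
t: 2.95
tool_pos: [0.4395, 0.1444, 0.5008]
tool_rot: [3.134, 0.209, -0.0]
contact_force: [-0.0, -0.5, -0.1]
opening: 0.0855
grip_force: 0.0
```

```bash
python3 - <<'E'
from h import *
o=monitor.get_obs(); print(o["t"],o["tool_pos"],abs(o["dq"]).max())
T=cam("wrist")[1]; a=snap("wrist","w2.png")[:,:,::-1]; np.savez("w2.npz",T=T)
p=proj("wrist",[.4388,.144,.25]);print(p, [proj("wrist",[.439+s*.017*.99-t*.006*.13,.144+s*.017*.13+t*.006*.99,.2505]) for s in(-1,1) for t in(-1,1)])
c=a[100:400,120:520];cv2.imwrite("pics/w2c.png",cv2.resize(c,None,fx=2,fy=2,interpolation=cv2.INTER_CUBIC))
E
```

```text
2.95 [0.4395 0.1444 0.5008] 0.019233429292497148
[327.361  208.1132] [array([334.8442, 228.2672]), array([319.8953, 228.2427]), array([335.1986, 187.0607]), array([319.6358, 187.035 ])]
```

View pics/w2c.png

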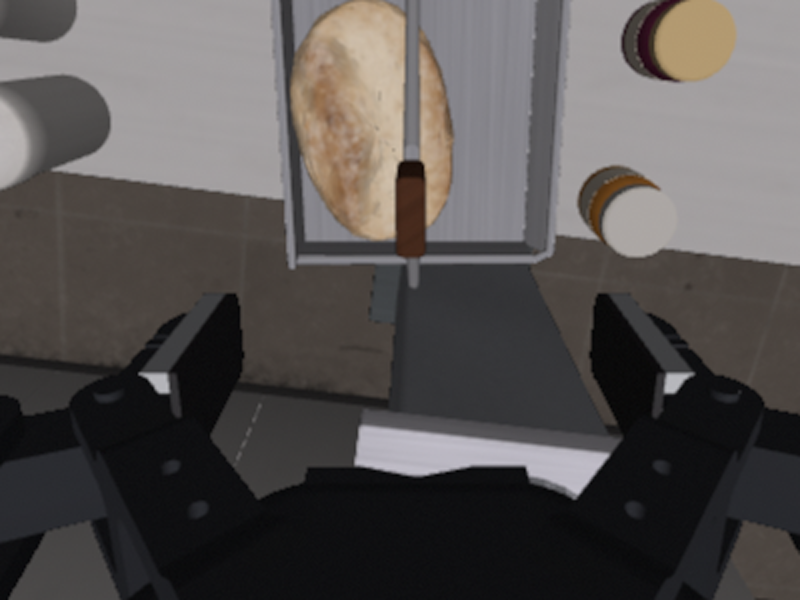

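The grip's top face spans crop (397–426, 178–255), within about 1.3 mm of the triangulated spot and aligned with the fingers. I descend and grasp.

Call:
{"api": "step_arm", "payload": {"commands": [[100, [0, 0, 30], 0], [100, [0, -0.5, 60], 0], [100, [0, -0.5, 85], 0], [70, [0, -0.5, 105], 0], [45, [0, -0.5, 111], 0], [30, [0, -0.5, 111], 0], [20, [0, -0.5, 111], 0], [14, [0, -0.5, 111], 0], [5, [0, -0.5, 111], 0], [0, [0, -0.5, 111], 0], [0, [0, -0.5, 111], 0], [0, [0, -0.5, 111], 0]], "squeeze": 60}}

```text
t: 4.5
tool_pos: [0.4393, 0.1462, 0.3911]
tool_rot: [-3.133, -0.212, -0.004]
contact_force: [-0.3, 4.1, 5.1]
opening: 0.0114
grip_force: 59.6
```

Call:
{"api": "step_arm", "payload": {"commands": [[0, [0, 0, -3], 0], [0, [0, 0, -7], 0], [0, [0, 0, -13], 0], [0, [0, 0, -21], 0], [0, [0, 0, -31], 0], [0, [0, 0, -42], 0], [0, [0, 0, -54], 0], [0, [0, 0, -66], 0], [0, [0, 0, -78], 0], [0, [0, 0, -88], 0], [0, [0, 0, -95], 0], [0, [0, 0, -100], 0]]}}

```text
t: 6.0
tool_pos: [0.4391, 0.1459, 0.49]
tool_rot: [-3.134, -0.211, -0.0]
contact_force: [-0.7, 1.0, -5.7]
opening: 0.0112
grip_force: 58.4
```

Call:
{"api": "step_arm", "payload": {"commands": [[0, [0, 0, -2], 0], [0, [0, 0, -2], 0], [0, [0, 0, -2], 0], [0, [0, 0, -2], 0]]}}

```text
t: 6.5
tool_pos: [0.439, 0.1458, 0.4913]
tool_rot: [3.134, 0.211, -0.001]
contact_force: [0.6, 0.2, -5.4]
opening: 0.0115
grip_force: 58.4
```

```bash
python3 - <<'E'
from h import *
o=monitor.get_obs(); print(o["t"],o["tool_pos"],o["contact_force"],o["wrist_torque"],o["opening"],o["grip_force"])
a=snap("side","sd3.png")[:,:,::-1];b=snap("wrist","w3.png")[:,:,::-1]
c=cv2.resize(a[100:250,230:400],None,fx=2.353,fy=2.353);
cv2.imwrite("pics/v3.png",np.hstack([c[:352],cv2.resize(b[100:276,120:320+0+0],(400,352))]))
print(shift([.4055,-.158,.494],8.3))
E
```

```text
6.5 [0.439  0.1458 0.4913] [ 0.6186  0.202  -5.4462] [-0.1613 -0.0584 -0.0095] 0.011454775412966908 58.371312618255615
(array([-74. , 296.6,  -2.5]), np.float64(-0.6))
```

View pics/v3.png

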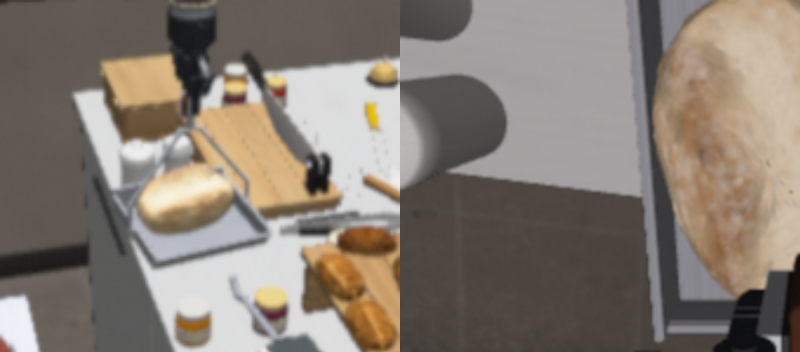

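Call:
{"api": "step_arm", "payload": {"commands": [[0, [-1, 4, 0], 0], [0, [-3, 12, 0], 0], [0, [-7, 24, 0], 0], [0, [-12, 40, 0], 0], [0, [-18, 60, 0], 0], [0, [-24, 80, 0], 0], [0, [-30, 100, 0], 0], [0, [-36, 120, 0], 0], [0, [-42, 140, 0], 0], [0, [-48, 160, 0], 0], [0, [-54, 180, 0], -0.3], [0, [-60, 200, 0], -0.6]]}}

```text
t: 8.1
tool_pos: [0.4057, -0.0618, 0.4919]
tool_rot: [3.133, 0.226, 0.001]
contact_force: [0.0, -0.9, -5.3]
opening: 0.0113
grip_force: 58.4
```

Call:
{"api": "step_arm", "payload": {"commands": [[0, [-6, 20, 0], 0], [0, [-12, 40, 0], 0], [0, [-17, 60, 0], 0], [0, [-20, 80, 0], 0], [0, [-22, 100, 0], 0], [0, [-22, 116, 0], 0], [0, [-22, 128, 0], 0], [0, [-22, 138, 0], 0], [0, [-22, 146, 0], 0], [0, [-22, 152, 0], 0], [0, [-22, 156, 0], 0], [0, [-22, 156, 0], 0]]}}

```text
t: 9.6
tool_pos: [0.4073, -0.218, 0.4917]
tool_rot: [-3.133, -0.228, 0.0]
contact_force: [-0.4, 0.2, -6.2]
opening: 0.0113
grip_force: 58.5
```

```bash
python3 - <<'E'
from h import *
o=monitor.get_obs(); print(o["t"],o["tool_pos"],o["contact_force"],o["wrist_torque"])
print(shift([.4055,-.218,.491],8.3))
b=snap("wrist","w4.png")[:,:,::-1]; c=snap("side","sd4.png")[:,:,::-1]; d=snap("scene","sc4.png")[:,:,::-1]
r=lambda i,w,h:cv2.resize(i,(w,h),interpolation=cv2.INTER_CUBIC)
cv2.imwrite("pics/v4.png",np.vstack([r(b[80:280,160:560],600,300),np.hstack([r(c[120:300,250:430],300,300),r(d[60:240,300:480],300,300)])]))
E
```

```text
9.6 [ 0.4073 -0.218   0.4917] [-0.4454  0.1911 -6.2267] [-0.1614 -0.0017  0.0441]
(array([-1.8, -0.2,  0.7]), np.float64(0.0))
```

View pics/v4.png

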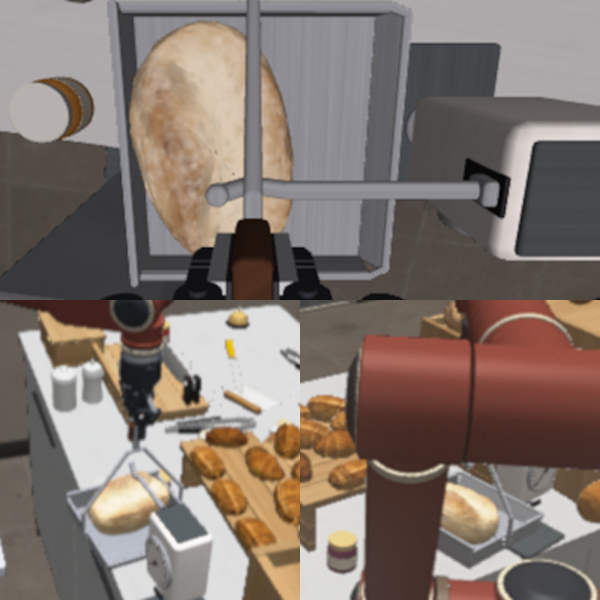

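The bail stands over the hook, between the tip knob (217,195) and the head. The leg is at column 254 of the enlarged crop, and all bystanders stand untouched. I check the fit numerically.

```bash
python3 - <<'E'
from h import *
print(proj("wrist",[.4032,-.202,.2445]),"obs 304.7 210")
for z in (.24,.2445,.25): print(onplane("wrist",304.7,210,z))
print("rod expected at leg",proj("wrist",[.4073,-.218,.29]),proj("wrist",[.4073+.1*.99,-.218+.1*.144,.12]))
a=cv2.imread("pics/w4.png"); 
# beam angle from this view
print("beam",onplane("wrist",160+460/1.5,80+190/1.5,.246),onplane("wrist",160+300/1.5,80+188/1.5,.246))
E
```

```text
[306.7331 210.6972] obs 304.7 210
[ 0.402  -0.2002  0.24  ]
[ 0.4035 -0.2004  0.2445]
[ 0.4054 -0.2006  0.25  ]
rod expected at leg [327.8385 230.8278] [328.1123  85.9193]
beam [ 0.4247 -0.3229  0.246 ] [ 0.4139 -0.2419  0.246 ]
```

Call:
{"api": "step_arm", "payload": {"commands": [[0, [-1, -1, 3], 0], [0, [-1.5, -2, 8], 0], [0, [-1.5, -2, 15], 0], [0, [-1.5, -2, 22], 0], [0, [-1.5, -2, 29], 0], [0, [-1.5, -2, 35], 0], [0, [-1.5, -2, 40], 0], [0, [-1.5, -2, 43], 0], [0, [-1.5, -2, 44], 0], [0, [-1.5, -2, 44], 0], [0, [-1.5, -2, 44], 0]]}}

```text
t: 11.12
tool_pos: [0.4055, -0.2162, 0.448]
tool_rot: [3.133, 0.227, 0.001]
contact_force: [-0.3, 0.4, -5.9]
opening: 0.0109
grip_force: 58.5
```

Call:
{"api": "step_arm", "payload": {"commands": [[0, [0, 0, 0.5], 0], [0, [0, 0, 1], 0], [0, [0, 0, 1.5], 0], [0, [0, 0, 2], 0], [0, [0, 0, 2], 0]]}}

```text
t: 11.75
tool_pos: [0.4054, -0.2162, 0.4456]
tool_rot: [-3.133, -0.228, 0.0]
contact_force: [0.8, -0.2, -6.3]
opening: 0.0113
grip_force: 58.5
```

Call:
{"api": "step_arm", "payload": {"commands": [[0, [0, 0, 0.5], 0], [0, [0, 0, 1], 0], [0, [0, 0, 1.5], 0], [0, [0, 0, 2], 0], [0, [0, 0, 2], 0]]}}

```text
t: 12.38
tool_pos: [0.4054, -0.2162, 0.4436]
tool_rot: [-3.133, -0.228, 0.0]
contact_force: [-0.4, -0.0, -5.4]
opening: 0.0111
grip_force: 58.5
```

Call:
{"api": "step_arm", "payload": {"commands": [[0, [0, 0, 0.5], 0], [0, [0, 0, 1], 0], [0, [0, 0, 1.5], 0], [0, [0, 0, 2], 0], [0, [0, 0, 2], 0]]}}

```text
t: 13.0
tool_pos: [0.4054, -0.2161, 0.4416]
tool_rot: [-3.133, -0.228, 0.0]
contact_force: [0.3, -0.6, -5.0]
opening: 0.0113
grip_force: 58.5
```

Call:
{"api": "step_arm", "payload": {"commands": [[0, [0, 0, 0.5], 0], [0, [0, 0, 1], 0], [0, [0, 0, 1], 0], [0, [0, 0, 1], 0]]}}

```text
t: 13.5
tool_pos: [0.4055, -0.2162, 0.4408]
tool_rot: [3.133, 0.228, 0.0]
contact_force: [-0.4, -0.4, -5.4]
opening: 0.0108
grip_force: 58.5
```

Call:
{"api": "step_arm", "payload": {"commands": [[0, [0, 0, 0.5], 0], [0, [0, 0, 1], 0], [0, [0, 0, 1], 0], [0, [0, 0, 1], 0]]}}

```text
t: 14.0
tool_pos: [0.4055, -0.2162, 0.4399]
tool_rot: [3.133, 0.227, 0.001]
contact_force: [0.4, -0.3, -5.0]
opening: 0.0113
grip_force: 58.7
```

Call:
{"api": "step_arm", "payload": {"commands": [[0, [0, 0, 0.5], 0], [0, [0, 0, 1], 0], [0, [0, 0, 1], 0], [0, [0, 0, 1], 0]]}}

```text
t: 14.5
tool_pos: [0.4055, -0.2163, 0.439]
tool_rot: [3.133, 0.227, 0.001]
contact_force: [0.1, -2.6, -2.1]
opening: 0.0111
grip_force: 59.0
```

The rod touches the tip-side slope, since the hook pushes −y. I ease it toward the dip.

Call:
{"api": "step_arm", "payload": {"commands": [[0, [0, 0.5, 0], 0], [0, [0, 1, 0], 0], [0, [0, 1.5, 0], 0], [0, [0, 1.5, 0], 0], [0, [0, 1.5, 0], 0]]}}

```text
t: 15.12
tool_pos: [0.4056, -0.2176, 0.4385]
tool_rot: [-3.133, -0.228, 0.001]
contact_force: [-0.2, -1.1, -3.6]
opening: 0.0112
grip_force: 58.7
```

Call:
{"api": "step_arm", "payload": {"commands": [[0, [0, 0, 0.4], 0], [0, [0, 0, 0.8], 0], [0, [0, 0, 0.8], 0], [0, [0, 0, 0.8], 0]]}}

```text
t: 15.62
tool_pos: [0.4057, -0.2177, 0.438]
tool_rot: [3.133, 0.228, 0.0]
contact_force: [-0.1, -1.6, -2.7]
opening: 0.0111
grip_force: 58.9
```

Call:
{"api": "step_arm", "payload": {"commands": [[0, [0, 0.5, 0], 0], [0, [0, 1, 0], 0], [0, [0, 1.5, 0], 0], [0, [0, 1.5, 0], 0], [0, [0, 1.5, 0], 0]]}}

```text
t: 16.25
tool_pos: [0.4059, -0.2189, 0.4377]
tool_rot: [-3.132, -0.228, 0.0]
contact_force: [-0.3, 1.6, -4.5]
opening: 0.0111
grip_force: 58.7
```

Call:
{"api": "step_arm", "payload": {"commands": [[0, [0, 0, 0.4], 0], [0, [0, 0, 0.8], 0], [0, [0, 0, 0.8], 0], [0, [0, 0, 0.8], 0]]}}

```text
t: 16.75
tool_pos: [0.4059, -0.219, 0.4371]
tool_rot: [-3.133, -0.228, 0.0]
contact_force: [-1.6, 3.4, -2.8]
opening: 0.0114
grip_force: 58.9
```

Call:
{"api": "step_arm", "payload": {"commands": [[0, [0, -0.4, 0], 0], [0, [0, -0.7, 0], 0], [0, [0, -0.7, 0], 0], [0, [0, -0.7, 0], 0], [0, [0, -0.7, 0], 0]]}}

```text
t: 17.38
tool_pos: [0.4058, -0.2185, 0.4372]
tool_rot: [3.133, 0.227, 0.0]
contact_force: [-0.5, 0.6, -3.0]
opening: 0.0111
grip_force: 58.9
```

Call:
{"api": "step_arm", "payload": {"commands": [[0, [0, 0, 0.4], 0], [0, [0, 0, 0.8], 0], [0, [0, 0, 0.8], 0], [0, [0, 0, 0.8], 0]]}}

```text
t: 17.88
tool_pos: [0.4058, -0.2185, 0.4365]
tool_rot: [3.133, 0.227, 0.0]
contact_force: [-1.5, 1.2, -2.2]
opening: 0.011
grip_force: 59.1
```

Call:
{"api": "step_arm", "payload": {"commands": [[0, [0, -0.3, 0.3], 0], [0, [0, -0.4, 0.6], 0], [0, [0, -0.4, 0.8], 0], [0, [0, -0.4, 0.8], 0], [0, [0, -0.4, 0.8], 0]]}}

```text
t: 18.5
tool_pos: [0.4057, -0.2182, 0.4358]
tool_rot: [3.132, 0.227, 0.001]
contact_force: [-1.3, -1.1, 1.0]
opening: 0.0112
grip_force: 59.4
```

```bash
python3 -c "
from h import *
o=monitor.get_obs();print(o['contact_force'],o['wrist_torque'],o['tool_pos'])"
```

```text
[-1.318  -1.115   0.9759] [-0.5089  0.1285  0.046 ] [ 0.4057 -0.2182  0.4358]
```

Call:
{"api": "step_arm", "payload": {"commands": [[0, [0, 0.2, -0.3], 0], [0, [0, 0.2, -0.4], 0], [0, [0, 0.2, -0.4], 0], [0, [0, 0.2, -0.4], 0]], "squeeze": 40}}

```text
t: 19.0
tool_pos: [0.4058, -0.2183, 0.4359]
tool_rot: [3.133, 0.227, 0.0]
contact_force: [-0.9, -1.4, -1.1]
opening: 0.0113
grip_force: 59.3
```

Call:
{"api": "step_arm", "payload": {"commands": [[0, [0, 0, 0], 0], [0, [0, 0, 0], 0], [0, [0, 0, 0], 0], [0, [0, 0, 0], 0]], "squeeze": 20}}

```text
t: 19.5
tool_pos: [0.4058, -0.2183, 0.4359]
tool_rot: [3.133, 0.228, 0.0]
contact_force: [1.6, -3.5, 0.4]
opening: 0.0111
grip_force: 59.3
```

Call:
{"api": "step_arm", "payload": {"commands": [[12, [0, 0, 0], 0], [12.5, [0, 0, 0], 0], [12.8, [0, 0, 0], 0], [13, [0, 0, 0], 0], [13.2, [0, 0, 0], 0], [13.4, [0, 0, 0], 0], [13.6, [0, 0, 0], 0], [13.8, [0, 0, 0], 0], [14, [0, 0, 0], 0], [14.2, [0, 0, 0], 0]], "squeeze": 20}}

```text
t: 20.75
tool_pos: [0.4057, -0.2181, 0.4358]
tool_rot: [-3.133, -0.228, 0.0]
contact_force: [0.2, -2.8, 0.1]
opening: 0.0123
grip_force: 6.5
```

Call:
{"api": "step_arm", "payload": {"commands": [[14.5, [0, 0, 0], 0], [14.8, [0, 0, 0], 0], [15.1, [0, 0, 0], 0], [15.4, [0, 0, 0], 0], [15.7, [0, 0, 0], 0], [16, [0, 0, 0], 0], [16.3, [0, 0, 0], 0], [16.6, [0, 0, 0], 0], [16.9, [0, 0, 0], 0], [17.2, [0, 0, 0], 0], [17.5, [0, 0, 0], 0], [17.8, [0, 0, 0], 0]]}}

```text
t: 22.25
tool_pos: [0.4057, -0.2182, 0.4359]
tool_rot: [-3.133, -0.228, 0.0]
contact_force: [-0.1, 2.6, 0.1]
opening: 0.0151
grip_force: 1.0
```

Call:
{"api": "step_arm", "payload": {"commands": [[18.1, [0, 0, 0], 0], [18.4, [0, 0, 0], 0], [18.8, [0, 0, 0], 0], [19.2, [0, 0, 0], 0], [19.6, [0, 0, 0], 0], [20, [0, 0, 0], 0], [20.4, [0, 0, 0], 0], [20.8, [0, 0, 0], 0], [21.2, [0, 0, 0], 0], [21.6, [0, 0, 0], 0], [22, [0, 0, 0], 0], [22.4, [0, 0, 0], 0]]}}

```text
t: 23.75
tool_pos: [0.4058, -0.2182, 0.4359]
tool_rot: [3.133, 0.228, 0.0]
contact_force: [-0.2, 2.2, -0.9]
opening: 0.019
grip_force: 0.8
```

Call:
{"api": "step_arm", "payload": {"commands": [[22.8, [0, 0, 0], 0], [23.2, [0, 0, 0], 0], [23.6, [0, 0, 0], 0], [24, [0, 0, 0], 0], [24.4, [0, 0, 0], 0], [24.8, [0, 0, 0], 0], [25.2, [0, 0, 0], 0], [25.6, [0, 0, 0], 0], [26, [0, 0, 0], 0], [26.4, [0, 0, 0], 0], [26.8, [0, 0, 0], 0], [27.2, [0, 0, 0], 0]]}}

```text
t: 25.25
tool_pos: [0.4058, -0.2182, 0.4359]
tool_rot: [-3.133, -0.228, -0.0]
contact_force: [-0.8, 1.8, -1.0]
opening: 0.0233
grip_force: 0.5
```

Call:
{"api": "step_arm", "payload": {"commands": [[27.6, [0, 0, 0], 0], [28, [0, 0, 0], 0], [28.4, [0, 0, 0], 0], [28.8, [0, 0, 0], 0], [29.2, [0, 0, 0], 0], [29.6, [0, 0, 0], 0], [30, [0, 0, 0], 0], [30.4, [0, 0, 0], 0], [30.8, [0, 0, 0], 0], [31.2, [0, 0, 0], 0], [31.6, [0, 0, 0], 0], [32, [0, 0, 0], 0]]}}

```text
t: 26.75
tool_pos: [0.4058, -0.2182, 0.4359]
tool_rot: [-3.133, -0.228, 0.0]
contact_force: [0.4, 0.3, 0.4]
opening: 0.0271
grip_force: 0.3
```

Call:
{"api": "step_arm", "payload": {"commands": [[32.4, [0, 0, 0], 0], [32.8, [0, 0, 0], 0], [33.2, [0, 0, 0], 0], [33.6, [0, 0, 0], 0], [34, [0, 0, 0], 0], [34.4, [0, 0, 0], 0], [34.8, [0, 0, 0], 0], [35.2, [0, 0, 0], 0], [35.6, [0, 0, 0], 0], [36, [0, 0, 0], 0], [36.4, [0, 0, 0], 0], [36.8, [0, 0, 0], 0]]}}

```text
t: 28.25
tool_pos: [0.4058, -0.2182, 0.4359]
tool_rot: [3.133, 0.228, 0.0]
contact_force: [-0.6, -0.2, 0.3]
opening: 0.0317
grip_force: 0.1
```

Call:
{"api": "step_arm", "payload": {"commands": [[37.2, [0, 0, 0], 0], [37.6, [0, 0, 0], 0], [38, [0, 0, 0], 0], [38.4, [0, 0, 0], 0], [38.8, [0, 0, 0], 0], [39.2, [0, 0, 0], 0], [39.6, [0, 0, 0], 0], [40, [0, 0, 0], 0], [40.5, [0, 0, 0], 0], [41, [0, 0, 0], 0], [41.5, [0, 0, 0], 0], [42, [0, 0, 0], 0]]}}

```text
t: 29.75
tool_pos: [0.4058, -0.2182, 0.4359]
tool_rot: [3.133, 0.228, 0.0]
contact_force: [-0.0, 0.6, 0.3]
opening: 0.0363
grip_force: 0.0
```

Call:
{"api": "step_arm", "payload": {"commands": [[43, [0, 0, 0], 0], [44, [0, 0, 0], 0], [46, [0, 0, 0], 0], [48, [0, 0, 0], 0], [50, [0, 0, 0], 0], [54, [0, 0, 0], 0], [58, [0, 0, 0], 0], [62, [0, 0, 0], 0], [66, [0, 0, 0], 0], [70, [0, 0, 0], 0], [74, [0, 0, 0], 0], [78, [0, 0, 0], 0]]}}

```text
t: 31.25
tool_pos: [0.4058, -0.2182, 0.4359]
tool_rot: [3.133, 0.228, 0.0]
contact_force: [-0.3, -0.6, -0.1]
opening: 0.0666
grip_force: 0.0
```

```bash
python3 - <<'E'
from h import *
o=monitor.get_obs(); print(o["t"],o["contact_force"],o["opening"],o["grip_force"])
b=snap("wrist","w5.png")[:,:,::-1]; c=snap("side","sd5.png")[:,:,::-1]
r=lambda i,w,h:cv2.resize(i,(w,h),interpolation=cv2.INTER_CUBIC)
cv2.imwrite("pics/v5.png",np.hstack([r(b[80:380,160:560],480,360),r(c[120:300,260:420],320,360)]))
E
```

```text
31.25 [-0.3412 -0.6121 -0.0815] 0.06656192085961751 0.0
```

View pics/v5.png

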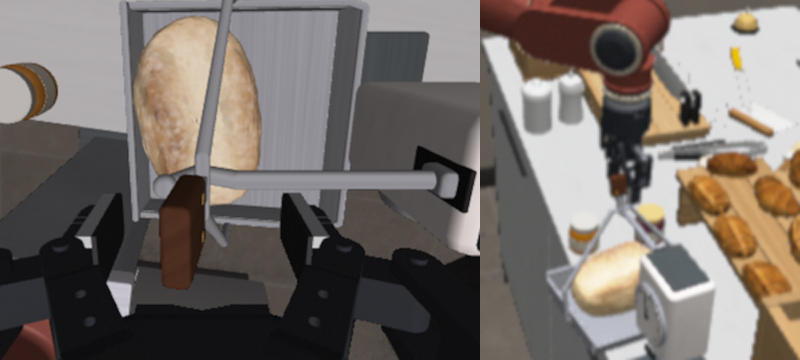

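The pan hangs on the hook leaning toward its closed end, and the grip at (183,230) stands free between the fingers at columns 110 and 300. I retreat straight up.

Call:
{"api": "step_arm", "payload": {"commands": [[80, [0, 0, -3], 0], [80, [0, 0, -9], 0], [80, [0, 0, -18], 0], [80, [0, 0, -30], 0], [80, [0, 0, -45], 0], [80, [0, 0, -62], 0], [80, [0, 0, -80], 0], [80, [0, 0, -98], 0], [80, [0, 0, -115], 0], [80, [0, 0, -130], 0], [80, [0, 0, -140], 0], [80, [0, 0, -140], 0]]}}

```text
t: 32.85
tool_pos: [0.4058, -0.2183, 0.5768]
tool_rot: [3.133, 0.227, 0.001]
contact_force: [-0.3, 0.1, -0.3]
opening: 0.0681
grip_force: 0.0
```

Call:
{"api": "step_arm", "payload": {"commands": [[80, [0, 0, 0], 0], [80, [0, 0, 0], 0], [80, [0, 0, 0], 0], [80, [0, 0, 0], 0], [80, [0, 0, 0], 0], [80, [0, 0, 0], 0], [80, [0, 0, 0], 0], [80, [0, 0, 0], 0]]}}

```text
t: 33.85
tool_pos: [0.4058, -0.2182, 0.5759]
tool_rot: [3.133, 0.228, 0.0]
contact_force: [0.6, 0.0, 0.5]
opening: 0.0684
grip_force: 0.0
```

```bash
python3 - <<'E'
from h import *
a=[snap("side","sd6.png")[120:300,260:420].astype(int)]
for i in range(8): eyes.get_image("wrist")
a.append(snap("side","sd7.png")[120:300,260:420].astype(int))
print(monitor.get_obs()["t"],monitor.get_obs()["contact_force"],abs(a[0]-a[1]).mean(),abs(a[0]-a[1]).max())
b=cv2.imread("pics/sd7.png")[100:340,230:430]
w=snap("wrist","w7.png")[:,:,::-1]
cv2.imwrite("pics/v7.png",np.hstack([cv2.resize(b,(360,432),interpolation=cv2.INTER_CUBIC),cv2.resize(w[40:340,160:460],(432,432))]))
E
```

```text
34.35 [ 0.2773  0.732  -0.508 ] 0.4431712962962963 18
```

View pics/v7.png

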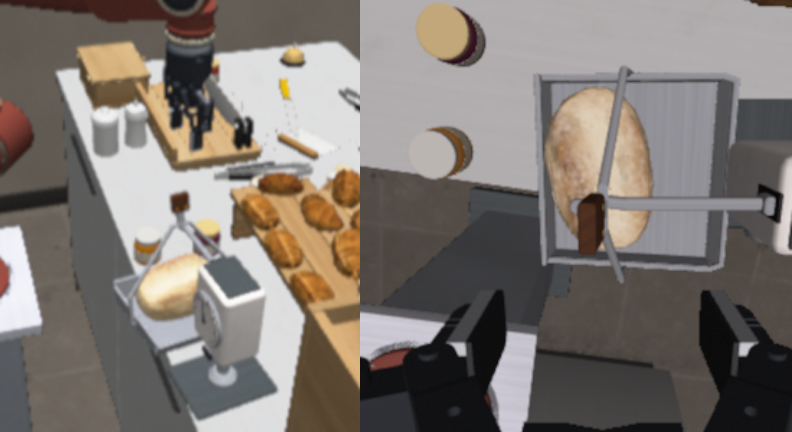

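The pan hangs free and still in the dip, the loaf is in it, and the bystanders stand in place. I hand the job in.

```bash
python3 -c "
from h import *
print(finish_job())"
```

```text
the job is handed in; nothing more can be done
None
```

The pan with the loaf hangs still and free in the dip of the scale's hook, the other things on the counter look untouched, and I handed the job in at about 34 s; the system gave no verdict.

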